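# Undo the keeper and bolt of the organizer's covered tray and put the comb away

## Robot

A 6-joint arm with a two-finger parallel gripper is mounted at the origin on the work surface. World frame = base frame: x ahead of the robot, y to its left, z up, the work surface at z = 0. Lengths are in mm, angles in rad, forces in N, time in s.
With the tool pointing down it reaches from about 275 to 1000 mm from the base axis. Payload 8.4 kg.
Tool frame: the origin (TCP) lies at the very end of the fingers, on their centre line; the grasp point (between the pads) lies 19 mm behind it; z points along the fingers, y is the direction in which the jaws open and shut (so a half turn about z gives the same grasp; the last joint's range is limited). The gripper opens to 85 mm and grips with 20 to 120 N. Pads are 22 mm wide; open, the fingers measure 114 mm over their backs; the gripper's body (76 mm by 85 mm) begins 54 mm behind the grasp point. The pads swing forward as they close: fully open they stand 13 mm farther back than shut.
Start: joints at [1.19, 0.353, 1.633, -0, 1.155, -0.002], TCP at [231.127, 580.696, 231.281] pointing down, gripper open.
Joint ranges: [-2.63, 2.63], [-0.92, 2.1], [0.06, 2.66], [-1.3, 4.44], [0, 2.69], [-3.02, 3.02]. Speed limits (rad/s): [2.22, 2.22, 2.79, 3.14, 3.14, 3.14].

## Interface

Orientations are given as [roll, pitch, yaw] about the fixed x, y, z axes, in that order (R = Rz(yaw) Ry(pitch) Rx(roll)).
In Python, from rig import sense, grab_frame, get_calibration, sign_off, boxes_of, trace gives the robot as it stands.
- The arm moves only by the tool servo_tool, never from a script. Its argument "rows" is a list of rows, each a list of 3 entries, a list of its own where there are three numbers: the finger opening in mm, from 0 to 85.4, then the shift along the tool's x, y, z in mm, then the turn, a rotation vector about the tool's x, y, z in degrees. A call has 1 to 8 rows; each row shifts and turns the commanded pose from where the row before left it, along the tool's axes as they then stand; what a row does not reach is not made up. A row lasts 1/8 s, in which the tool goes at most 62.5 mm and 10.7 degrees, less where a joint would pass 70% of its speed; a pose out of reach is approached as far as the arm can. A call is refused whole if a number of a shift passes 62.5 or a number of a turn 10.7, either way. A call with a gripper value outside its range is refused whole. The fingers move at their own pace and stop on an object; "force" is the grip in N (left out, the last holds). Time passes only in rows, so rows that do not move let the fingers close. It gives the time, the measured TCP pose, the force and the opening at its end, in the units of the state.
- sense(): the state, without advancing time (a new reading comes with each control period).
- grab_frame(name): name is "scene" or "top"; returns the picture (384x512x3 uint8, blue, green, red); there is no depth.
- get_calibration(name): a dict with "intrinsics" (3x3 intrinsics, pixels), "k1" (the pictures are not rectified: a ray, as slopes to the right and down, at radius r is drawn at 1 + k1 r^2 times it, then the intrinsics apply), "world_to_cam" (4x4, takes a point from world to camera coordinates). Camera axes: x right, y down, z forward; pixel columns grow to the right and rows downward; lengths in mm; the calibration is good to about 2 mm. A picture is of the moment at which its call begins. get_calibration takes no time and is no camera call.
- sign_off(): hands the job in, once; it reports no verdict.
Trained networks look in the newest picture that a camera, given by its name, has taken for a name from the list of things; names that differ only in an ending like _2 or _b are one class to them, and where a whole thing is asked for, a point or a joint stands for the part that bears it (a point fixed in the world has none). Each returns a list of dicts, best first, with "conf" (0 to 1); they miss things now and then, are a little off and sometimes report something else, mostly with a low value. They report only what shows in the picture. A call takes as long as a camera call. They do not tell look-alikes from the thing itself.
- boxes_of(camera, thing): "centre" ([x, y, z] in mm, in the coordinates of the camera as it stood for that picture, good to about 4 mm: the middle of the surface that is visible of it).
- trace(camera, thing): "mask" (384x512 bool, what is visible of it).
The state is a dict: "clock": time; "qpos": joint angles; "qvel": joint speeds; "joint_efforts": joint torques, N m; "eef_pos": TCP position; "tcp_rot": TCP orientation; "contact_force": force on the tool from outside, world axes, zero at the start; "wrist_torque": the same for the moment, N m; "opening": opening from 0.0 (shut) to 1.0 (fully open).
Only numpy, scipy, OpenCV 4.12 (cv2) and the standard library are available. Lean on these libraries where they do the work, as an engineer would, in place of code of your own. Each camera call takes 0.05 s, during which the arm holds its last target. There are 200 camera calls.

## Task

Put the green comb away in the covered compartment of the organizer's top tray: flip the hinged keeper arm right over so that it no longer stands in the bolt's way, draw the bolt fully back, slide the cover fully open, lay the comb flat on the compartment's floor, let go, and slide the cover fully shut again. The bolt and keeper may stay undone. Leave everything else on the shelf, and the tweezers in the open compartment, where they are.

Things in the scene. Friction and masses are not known exactly. Their poses are not given: they have to be found in the camera images.
- bay (a point): Centre of the floor of the covered (left, +y) compartment of the organizer's top tray. z is up, x points from the organizer's front (robot side) to its back, y to its left. Compartment inside: 165 mm (x) by 100 mm (y), 30 mm deep from the rim, walls 5 mm. To its right (-y), beyond one wall, is an equal open compartment with the tweezers in it. The rim is 135 mm above the shelf.
- keeper (a joint): Hinged aluminium arm on the ledge, rad. Hinge axis level, along the organizer's x, at x = -113, y = 0, z = 155 mm. 0: arm lies level to the left (+y) across the bolt's tail, so the bolt cannot be drawn. Grows as the free end is lifted up and over to the right; 1.57 is upright, 3.05 the stop, nearly level to the right. Turns easily (0.02 Nm); past upright it falls over by its own weight.
- keeper_paddle (a point): Centre of the round paddle (disc 30 mm in diameter, 12 mm thick) at the keeper arm's free end, 85 mm from the hinge axis. The disc's thickness is along x, so it is pinched along x and can swivel in the grip. The frame turns with the arm: y points from hinge to paddle. With the arm down the centre is 20 mm above the ledge.
- bolt (a joint): Steel slide bolt on the ledge, 60 mm long, travel in m. 0: its tip stands between two lugs on the cover's front edge and locks the cover (a few mm of play). Grows as it is drawn to the front (-x of the bay frame); stop at 0.030; the cover is free above 0.017. With the keeper down it stops at about 0.009. Friction 1.5 N; stays where left.
- bolt_knob (a point): Point on the axis of the bolt's upright round knob (16 mm in diameter, 26 mm tall), 35 mm above the ledge; the knob spans 22 to 48 mm above the ledge. The frame is parallel to the bay frame; with the bolt at 0 the point is at x = -80, y = 52.5, z = 170 mm in the organizer's axes.
- lid (a joint): Clear flat cover, 171 mm (x) by 107 mm (y), 5 mm thick, lying on the rim; travel in m. 0: covers the left compartment; grows as it slides to the right (-y of the bay frame); stop at 0.105, where it covers the right compartment and leaves the left one open. About 1 N of friction; stays where left.
- lid_ridge (a point): Centre of the cover's upright grip ridge, 80 mm long (x), 12 mm wide (y), 26 mm tall, from 6 to 32 mm above the rim; this point is 20 mm above the rim. The frame is parallel to the bay frame; with the cover at 0 the point is at x = 47.5, y = 22.5, z = 155 mm in the organizer's axes.
- comb_center (a point): Centre of the green plastic comb, 140 mm long (x), 36 mm wide (y), 10 mm thick (z), lying flat on the shelf, half-way up. 40 g.
- organizer: Three stacked white trays, heavy and fixed, 270 mm (x) by 215 mm (y) by 135 mm; origin at the centre of the underside on the shelf, axes parallel to the bay frame; bay point at x = 47.5, y = 52.5, z = 105 mm. The top's front part, x = -135 to -35 mm, is a solid flat ledge level with the rim; it carries the keeper, in a bracket 32 mm tall at its hinge, and the bolt.
- nailbrush: Wooden nail brush, 110 by 42 by 34 mm, lying along its x; origin at the centre of its underside. Bystander.
- tin: Round aluminium tin, 64 mm in diameter, 21 mm tall; origin at the centre of its underside. Bystander beside the organizer.
- toothbrush: Grey electric toothbrush handle standing upright, 35 mm in diameter, 190 mm tall; origin at the centre of its foot. Bystander, easily tipped.
- flossbox: Flat square white plastic floss box, 50 by 50 by 18 mm; origin under its centre. Bystander beside the organizer.
- jar: Amber glass jar, 60 mm in diameter, 60 mm tall; origin under its centre. Bystander.
- tweezers: Steel tweezers, 100 by 12 by 8 mm, lying in the right compartment; origin at the centre of the underside. Bystander.
- comb: The comb again, origin at the centre of its underside; axes as above.
Mind the look-alikes: they are no part of the job. Several things look just like the comb: the one meant starts nearest to the robot's base.

How it is judged:
By the outcome, as a careful person would: the job done as asked, in the order asked, and still so for the second after the job is handed in, with the robot touching nothing.
It also fails if it takes over 72 s, if anything falls off the work surface, if the arm or the gripper's body presses on something with over 40 N, if the wrist force passes 120 N, or if a joint passes its speed limit or range.

## Working session

There is one attempt and no reset: what is moved stays moved. The work goes in short steps, Python scripts to look and compute and a tool call to move; the robot and the scene stay as the last step left them, time stands still between calls to the robot, and variables do not carry over. Pictures are saved under pics/ and viewed, about 8 in all and at most 12, crops included, and the job is handed in when it is done.

Besides the shell and the picture viewer there is one more tool, called after "Request:" as a command line: name --argument value ..., lists and objects as JSON in quotes. servo_tool: Moves the arm, as the interface text tells. Its arguments: {"type":"object","properties":{"rows":{"type":"array","items":{"type":"array"}},"force":{"type":"number"}},"required":["rows"]}

```bash
mkdir -p pics; ls
cat > h.py <<'E'
import numpy as np, cv2
from rig import *
def toworld(cam,p):
    T=np.array(get_calibration(cam)["world_to_cam"]); R,t=T[:3,:3],T[:3,3]
    return R.T@(np.array(p)-t)
def ray(cam,uv,z):
    c=get_calibration(cam);K=np.array(c["intrinsics"]);T=np.array(c["world_to_cam"])
    u=cv2.undistortPoints(np.array([[uv]],float),K,np.array([c["k1"],0,0,0.]))[0,0]
    R,t=T[:3,:3],T[:3,3];o=-R.T@t;d=R.T@np.array([u[0],u[1],1]);return o+d*(z-o[2])/d[2]
def proj(cam,P):
    c=get_calibration(cam);T=np.array(c["world_to_cam"])
    return cv2.projectPoints(np.atleast_2d(P).astype(float),cv2.Rodrigues(T[:3,:3])[0],T[:3,3],np.array(c["intrinsics"]),np.array([c["k1"],0,0,0.]))[0][:,0]
def snap(cam,name):
    f=grab_frame(cam);cv2.imwrite(f"pics/{name}.png",f);return f
def find(cam,things):
    for n in things:
        for d in boxes_of(cam,n)[:5]: print(cam,n,round(d["conf"],2),toworld(cam,d["centre"]).round(0))
E
python3 - <<'E'
from h import *
a=snap("scene","s0");b=snap("top","t0")
for cam in("scene","top"): find(cam,["organizer","keeper_paddle","bolt_knob","lid_ridge","comb","toothbrush","jar"])
s=sense();print(s["eef_pos"],s["tcp_rot"],s["opening"],s["clock"])
for c in("scene","top"):
  T=np.array(get_calibration(c)["world_to_cam"]);print((-T[:3,:3].T@T[:3,3]).round(0))
E
```

```text
pics
scene organizer 0.81 [630.  81. 115.]
scene keeper_paddle 0.67 [ 413. -354.   10.]
scene keeper_paddle 0.52 [447. 117. 161.]
scene bolt_knob 0.56 [481.  99. 157.]
scene lid_ridge 0.75 [622. 103. 135.]
scene comb 0.86 [ 411. -356.    8.]
scene comb 0.63 [ 597. -400.    5.]
scene comb 0.54 [ 323. -552.   10.]
scene toothbrush 0.79 [ 722. -313.   88.]
scene jar 0.84 [727. 296.  58.]
top organizer 0.55 [552.  44. 132.]
top organizer 0.45 [ 405. -360.    6.]
top keeper_paddle 0.61 [443.  85. 162.]
top bolt_knob 0.45 [480.  95. 156.]
top bolt_knob 0.38 [559.  49. 135.]
top lid_ridge 0.81 [601. 100. 138.]
top comb 0.88 [ 324. -554.    5.]
top comb 0.58 [ 404. -360.    5.]
top comb 0.58 [ 605. -416.    5.]
top toothbrush 0.63 [ 709. -319.  107.]
top jar 0.62 [709. 297.  62.]
[231.13630291 580.69504862 231.28962703] [-3.14159082e+00 -2.39814782e-05  2.76273133e+00] 0.9986420671253443 0.8
[1575.  500.  893.]
[ 394.  -89. 1374.]
```

```bash
python3 -c "
import cv2
a=cv2.imread('pics/s0.png');b=cv2.imread('pics/t0.png')
cv2.imwrite('pics/t0b.png',cv2.resize(b,(768,576)));cv2.imwrite('pics/s0b.png',cv2.resize(a,(768,576)))"
```

```text
(no output)
```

View pics/t0b.png

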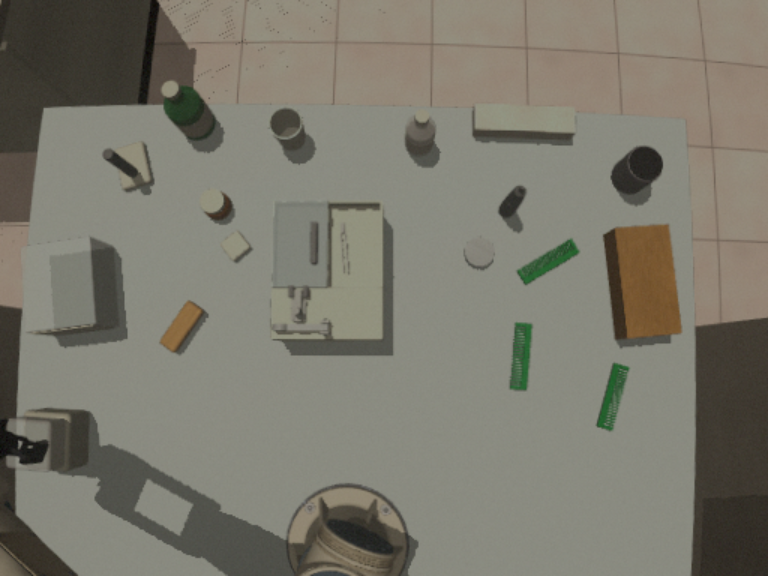

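View pics/s0b.png

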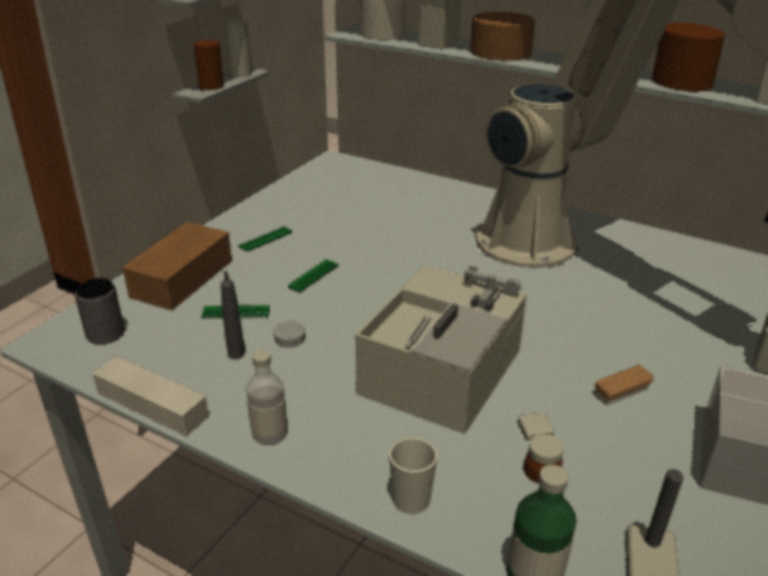

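The top view shows the organizer nearly square to the world, its rim corners at about (275,203) to (383,340). The three green combs are at (521,357), (613,397) and (548,261). The middle one, (521,357), is nearest the base, so it is the target.

```bash
cat >> h.py <<'E'
def boxmask(cam,p,dims,z0=0):
    x,y,a=p;c,s=np.cos(a),np.sin(a);L,W,H=dims
    P=[[x+c*i*L/2-s*j*W/2,y+s*i*L/2+c*j*W/2,z0+k*H] for i in(-1,1) for j in(-1,1) for k in(0,1)]
    q=cv2.convexHull(proj(cam,P).astype(np.float32));m=np.zeros((384*4,512*4),np.uint8)
    cv2.fillConvexPoly(m,np.round(q*4+1.5).astype(int),1);return cv2.resize(m*255,(512,384),interpolation=cv2.INTER_AREA)/255.
def fit(masks,p0,dims):
    from scipy.optimize import minimize
    f=lambda p:sum(np.abs(boxmask(c,[p[0]*10,p[1]*10,p[2]/10],dims)-m).sum()/m.sum() for c,m in masks.items())
    r=minimize(f,[p0[0]/10,p0[1]/10,p0[2]*10],method="Nelder-Mead",options=dict(initial_simplex=np.array([p0[0]/10,p0[1]/10,p0[2]*10])+np.array([[0,0,0],[1.5,0,0],[0,1.5,0],[0,0,1.]])))
    return np.array([r.x[0]*10,r.x[1]*10,r.x[2]/10]),r.fun
E
python3 - <<'E'
from h import *
snap("scene","s1");snap("top","t1")
M={}
for c in("scene","top"):
    t=trace(c,"organizer")
    m=[d for d in t if d["mask"].sum()>1500]; print(c,[(round(d["conf"],2),d["mask"].sum()) for d in t])
    M[c]=m[0]["mask"].astype(float)
p,e=fit(M,[552,45,0.],(270,215,135));print("org",p.round(3),e)
for c in M: print(c,fit({c:M[c]},p,(270,215,135)))
C={}
for c in("scene","top"):
    for d in trace(c,"comb"):
        v,u=np.argwhere(d["mask"]).mean(0);w=ray(c,[u,v],5);print(c,round(d["conf"],2),w.round(0),d["mask"].sum())
        if np.hypot(w[0]-405,w[1]+360)<40:C[c]=d["mask"].astype(float)
p2,e=fit(C,[407,-360,0.],(140,36,10));print("comb",p2.round(3),e)
for c in C: print(c,fit({c:C[c]},p2,(140,36,10)))
x,y,a=p;R=np.array([[np.cos(a),-np.sin(a)],[np.sin(a),np.cos(a)]])
for n,q in dict(paddle=(-113,85,155),hinge=(-113,0,155),knob=(-80,52.5,170),ridge=(47.5,22.5,155),bay=(47.5,52.5,105)).items():
    print(n,(np.r_[R@q[:2]+p[:2],q[2]]).round(1))
# overlay
f=cv2.imread("pics/t1.png")
f=cv2.resize(f,None,fx=4,fy=4,interpolation=cv2.INTER_CUBIC)
for q in((-113,85,155),(-113,0,155),(-80,52.5,183),(47.5,22.5,167),(47.5,62.5,167-0),(-135,-107.5,135),(-135,107.5,135),(135,107.5,135),(135,-107.5,135),(-35,107.5,135),(87.5,22.5,167),(7.5,22.5,167)):
    u=proj("top",np.r_[R@q[:2]+p[:2],q[2]])[0]*4+1.5;cv2.circle(f,tuple(int(v) for v in u),4,(0,0,255),1)
cv2.imwrite("pics/t1c.png",f[490:950,680:1080])
E
```

```text
scene [(0.68, np.int64(8802))]
top []Traceback (most recent call last):
  File "<stdin>", line 7, in <module>
IndexError: list index out of range
```

```bash
cat > m.py <<'E'
from h import *
M={}
for c in("scene","top"):
  for k in range(3):
    snap(c,c[0]+"1")
    m=[d for d in trace(c,"organizer") if d["mask"].sum()>1500]
    if m: M[c]=m[0]["mask"].astype(float);break
p,e=fit(M,[552,45,0.],(270,215,135));print("org",p.round(3),e)
for c in M: print(c,fit({c:M[c]},p,(270,215,135)))
C={}
for c in("scene","top"):
    for d in trace(c,"comb"):
        v,u=np.argwhere(d["mask"]).mean(0);w=ray(c,[u,v],5);print(c,round(d["conf"],2),w.round(0),d["mask"].sum())
        if np.hypot(w[0]-405,w[1]+360)<40:C[c]=d["mask"].astype(float)
p2,e=fit(C,[407,-360,0.],(140,36,10));print("comb",p2.round(3),e)
for c in C: print(c,fit({c:C[c]},p2,(140,36,10)))
x,y,a=p;R=np.array([[np.cos(a),-np.sin(a)],[np.sin(a),np.cos(a)]])
for n,q in dict(paddle=(-113,85,155),hinge=(-113,0,155),knob=(-80,52.5,170),ridge=(47.5,22.5,155),bay=(47.5,52.5,105)).items():
    print(n,(np.r_[R@q[:2]+p[:2],q[2]]).round(1))
f=cv2.imread("pics/t1.png")
f=cv2.resize(f,None,fx=4,fy=4,interpolation=cv2.INTER_CUBIC)
for q in((-113,85,155),(-113,0,155),(-80,52.5,183),(-135,-107.5,135),(-135,107.5,135),(135,107.5,135),(135,-107.5,135),(-35,107.5,135),(87.5,22.5,167),(7.5,22.5,167)):
    u=proj("top",np.r_[R@q[:2]+p[:2],q[2]])[0]*4+1.5;cv2.circle(f,tuple(int(v) for v in u),4,(0,0,255),1)
cv2.imwrite("pics/t1c.png",f[490:950,680:1080])
E
python3 m.py
```

```text
org [5.60173e+02 4.52780e+01 2.70000e-02] 0.07474625407831878
scene (array([5.59651229e+02, 4.66072695e+01, 2.36431014e-02]), np.float64(0.05054086063955784))
top (array([5.61240572e+02, 4.38482644e+01, 3.10038895e-02]), np.float64(0.016298720836391348))
scene 0.7 [ 321. -552.    5.] 202
scene 0.7 [268.  16.   5.] 167
scene 0.68 [ 605. -408.    5.] 268
scene 0.59 [ 409. -353.    5.] 366
scene 0.55 [ 616. -264.    5.] 319
scene 0.18 [617. 254.   5.] 344
top 0.97 [ 603. -412.    5.] 433
top 0.96 [ 326. -553.    5.] 338
top 0.69 [ 406. -361.    5.] 377
comb [ 4.03348e+02 -3.56720e+02 -8.80000e-02] 0.642923359426535
scene (array([ 4.06785782e+02, -3.52032039e+02, -8.21299626e-02]), np.float64(0.12655094824815172))
top (array([ 4.02341839e+02, -3.57923478e+02, -8.27452743e-02]), np.float64(0.44009985957247616))
paddle [444.9 127.2 155. ]
hinge [447.2  42.2 155. ]
knob [478.8  95.6 170. ]
ridge [607.   69.1 155. ]
bay [606.2  99.1 105. ]
```

View pics/t1c.png

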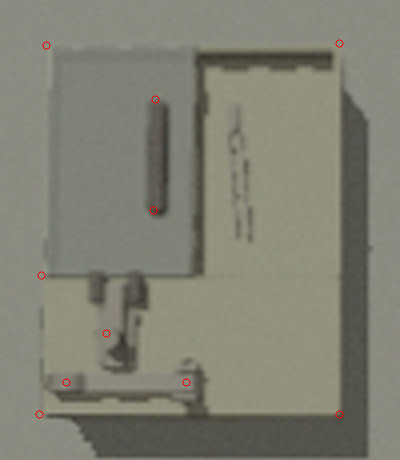

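```bash
cat >> h.py <<'E'
ORG=np.array([560.,44.,0.028])
def O(x,y,z):
    c,s=np.cos(ORG[2]),np.sin(ORG[2]);return np.array([ORG[0]+c*x-s*y,ORG[1]+s*x+c*y,z])
def plan(wps,step=0.5):
    """wps: (xyz world, yaw rad or None, rows, opening); prints rows in tool axes, tool down"""
    s=sense();p=np.array(s["eef_pos"]);yaw=s["tcp_rot"][2];print("t",round(s["clock"],2),"at",p.round(1),round(yaw,3),"F",np.round(s["contact_force"],1),"op",round(s["opening"]*85.4,1))
    for X,Y,n,op in wps:
        Y=yaw if Y is None else Y; d=np.array(X)-p; dy=(Y-yaw+np.pi)%(2*np.pi)-np.pi; p0=p.copy();y0=yaw
        for k in range(1,n+1):
            e=p0+d*k/n-p;c,q=np.cos(yaw),np.sin(yaw)
            l=np.array([c*e[0]+q*e[1],q*e[0]-c*e[1],-e[2]]);l=np.round(l/step)*step+0.
            t=round(-np.degrees(y0+dy*k/n-yaw),1)+0.
            print(f"[{op},[{l[0]:g},{l[1]:g},{l[2]:g}],[0,0,{t:g}]],")
            p=p+np.array([c*l[0]+q*l[1],q*l[0]-c*l[1],-l[2]]);yaw-=np.radians(t)
E
python3 - <<'E'
from h import *
y=ORG[2]+np.pi/2
plan([(O(-113,85,230),y,10,50),(O(-113,85,141),y,4,40)])
E
```

```text
t 1.3 at [231.1 580.7 231.3] 2.763 F [-0.2  0.1 -0.6] op 85.2
[50,[-36.5,-34.5,0],[0,0,6.7]],
[50,[-40.5,-29.5,0.5],[0,0,6.6]],
[50,[-43.5,-25,0],[0,0,6.7]],
[50,[-46.5,-20,0],[0,0,6.7]],
[50,[-48,-14,0],[0,0,6.6]],
[50,[-49.5,-9,0.5],[0,0,6.7]],
[50,[-50.5,-2.5,0],[0,0,6.7]],
[50,[-50,3,0],[0,0,6.7]],
[50,[-49.5,9,0],[0,0,6.6]],
[50,[-48,14.5,0.5],[0,0,6.7]],
[40,[0,0,22],[0,0,0]],
[40,[0,0,22.5],[0,0,0]],
[40,[0,0,22],[0,0,0]],
[40,[0,0,22.5],[0,0,0]],
```

Request:
servo_tool --rows '[[50,[-36.5,-34.5,0],[0,0,6.7]],[50,[-40.5,-29.5,0.5],[0,0,6.6]],[50,[-43.5,-25,0],[0,0,6.7]],[50,[-46.5,-20,0],[0,0,6.7]],[50,[-48,-14,0],[0,0,6.6]],[50,[-49.5,-9,0.5],[0,0,6.7]],[50,[-50.5,-2.5,0],[0,0,6.7]],[50,[-50,3,0],[0,0,6.7]]]' --force 25

```text
clock: 2.3
eef_pos: [402.5, 215.3, 230.6]
tcp_rot: [3.141, -0.0, 1.827]
contact_force: [0.6, 1.4, 0.1]
opening: 0.583
```

Request:
servo_tool --rows '[[50,[-49.5,9,0],[0,0,6.6]],[50,[-48,14.5,0.5],[0,0,6.7]],[40,[0,0,0],[0,0,0]],[40,[0,0,0],[0,0,0]]]'

```text
clock: 2.8
eef_pos: [444.5, 125.9, 229.8]
tcp_rot: [-3.141, -0.0, 1.599]
contact_force: [-0.5, -0.1, -0.8]
opening: 0.47
```

Run:
```python
from h import *
y=ORG[2]+np.pi/2
plan([(O(-113,85,141),y,4,40)])
```

```text
t 2.8 at [444.5 125.9 229.8] 1.599 F [-0.5 -0.1 -0.8] op 40.1
[40,[0,0,22],[0,0,0]],
[40,[0,0,22.5],[0,0,0]],
[40,[0,0,22],[0,0,0]],
[40,[0,0,22.5],[0,0,0]],
```

Request:
servo_tool --rows '[[40,[0,0,22],[0,0,0]],[40,[0,0,22.5],[0,0,0]],[40,[0,0,22],[0,0,0]],[40,[0,0,20],[0,0,0]],[30,[0,0,0],[0,0,0]],[20,[0,0,0],[0,0,0]]]' --force 20

```text
clock: 3.55
eef_pos: [444.7, 126.6, 143.9]
tcp_rot: [3.141, -0.0, 1.6]
contact_force: [-0.1, 0.0, 0.2]
opening: 0.236
```

Request:
servo_tool --rows '[[8,[0,0,0],[0,0,0]],[6,[0,0,0],[0,0,0]],[6,[0,0,0],[0,0,0]]]'

```text
clock: 3.92
eef_pos: [445.2, 126.4, 144.0]
tcp_rot: [3.14, -0.001, 1.598]
contact_force: [-1.0, 5.7, 5.1]
opening: 0.14
```

Request:
servo_tool --rows '[[6,[-2.5,0,-20.5],[0,0,0]],[6,[-7.5,0,-19.5],[0,0,0]],[6,[-12,0,-17],[0,0,0]],[6,[-15.5,0,-13.5],[0,0,0]]]'

```text
clock: 4.42
eef_pos: [445.8, 87.6, 214.3]
tcp_rot: [3.141, 0.0, 1.599]
contact_force: [4.5, -2.8, -8.2]
opening: 0.138
```

Request:
servo_tool --rows '[[6,[-18.5,0,-9.5],[0,0,0]],[6,[-20,0,-4.5],[0,0,0]],[6,[-21,0,0.5],[0,0,0]],[6,[-20,0,5.5],[0,0,0]]]'

```text
clock: 4.92
eef_pos: [448.0, 8.0, 222.6]
tcp_rot: [3.141, -0.001, 1.598]
contact_force: [1.9, 3.7, -0.4]
opening: 0.134
```

Holding. Finish the arc, release, and rise.

Request:
servo_tool --rows '[[6,[-18,0,10],[0,0,0]],[6,[-15,0,14],[0,0,0]],[6,[-11.5,0,17.5],[0,0,0]],[6,[-6,0,16.5],[0,0,0]],[6,[0,0,0],[0,0,0]],[20,[0,0,0],[0,0,0]],[35,[0,0,0],[0,0,0]],[40,[0,0,0],[0,0,0]]]'

```text
clock: 5.92
eef_pos: [449.1, -41.6, 163.8]
tcp_rot: [-3.141, -0.0, 1.599]
contact_force: [-0.3, 0.8, -0.4]
opening: 0.466
```

Request:
servo_tool --rows '[[40,[0,0,-20],[0,0,0]],[40,[0,0,-25],[0,0,0]],[40,[0,0,-25],[0,0,0]],[40,[10,0,0],[0,0,0]]]'

```text
clock: 6.42
eef_pos: [450.1, -31.7, 235.4]
tcp_rot: [3.138, 0.0, 1.598]
contact_force: [0.2, 0.1, 0.3]
opening: 0.469
```

Run:
```python
from h import *
a=snap("scene","s2");b=snap("top","t2")
find("scene",["keeper_paddle","bolt_knob"]);find("top",["keeper_paddle","bolt_knob"])
cv2.imwrite("pics/c2.png",np.hstack([cv2.resize(a[165:300,230:365],(400,400),interpolation=3),cv2.resize(b[125:245,160:280],(400,400),interpolation=3)]))
plan([(O(-80,52.5,225),ORG[2]+np.pi/2,4,36),(O(-80,52.5,160),None,3,36)])
```

```text
scene keeper_paddle 0.75 [450. -15. 166.]
scene keeper_paddle 0.16 [630.  78. 113.]
scene bolt_knob 0.64 [481. 101. 159.]
top keeper_paddle 0.41 [445. 355.  32.]
top keeper_paddle 0.17 [ 407. -360.    5.]
top bolt_knob 0.72 [ 401. -359.    4.]
t 6.72 at [448.4 -31.6 232.9] 1.599 F [ 0.3 -0.6  0.2] op 40.3
[36,[31,8.5,2],[0,0,0]],
[36,[31.5,8.5,2],[0,0,0]],
[36,[31,8,2],[0,0,0]],
[36,[31.5,8.5,2],[0,0,0]],
[36,[0,0,21.5],[0,0,0]],
[36,[0,0,22],[0,0,0]],
[36,[0,0,21.5],[0,0,0]],
```

View pics/c2.png

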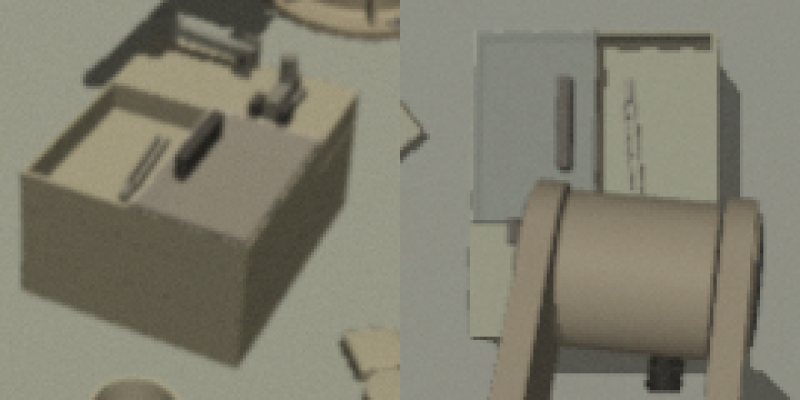

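The left crop shows the keeper flipped over to the right at (215,40) and the knob standing free at (288,70). Next is the bolt.

Request:
servo_tool --rows '[[36,[31,8.5,2],[0,0,0]],[36,[31.5,8.5,2],[0,0,0]],[36,[31,8,2],[0,0,0]],[36,[31.5,8.5,2],[0,0,0]],[36,[0,0,21.5],[0,0,0]],[36,[0,0,22],[0,0,0]],[36,[0,0,21.5],[0,0,0]]]'

```text
clock: 7.6
eef_pos: [478.7, 94.2, 159.5]
tcp_rot: [-3.141, 0.0, 1.599]
contact_force: [-0.6, 0.2, 0.2]
opening: 0.423
```

Request:
servo_tool --rows '[[20,[0,0,0],[0,0,0]],[12,[0,0,0],[0,0,0]],[10,[0,0,0],[0,0,0]],[10,[0,0,0],[0,0,0]]]' --force 30

```text
clock: 8.1
eef_pos: [478.3, 94.0, 160.3]
tcp_rot: [-3.14, 0.0, 1.599]
contact_force: [0.6, -1.1, -16.6]
opening: 0.17
```

Request:
servo_tool --rows '[[10,[0,0,0],[0,0,0]],[10,[0,-5,0],[0,0,0]],[10,[0,-5,0],[0,0,0]],[10,[0,-5,0],[0,0,0]]]'

```text
clock: 8.6
eef_pos: [463.3, 93.6, 160.5]
tcp_rot: [-3.141, 0.0, 1.599]
contact_force: [1.7, -1.5, -23.1]
opening: 0.172
```

Request:
servo_tool --rows '[[10,[0,-5,0.5],[0,0,0]],[10,[0,-5,0],[0,0,0]],[10,[0,-4,0],[0,0,0]],[10,[0,0,0],[0,0,0]]]'

```text
clock: 9.1
eef_pos: [449.3, 93.3, 160.3]
tcp_rot: [-3.141, 0.0, 1.599]
contact_force: [-1.9, -3.3, -17.9]
opening: 0.173
```

Request:
servo_tool --rows '[[10,[0,-1.5,0],[0,0,0]],[10,[0,0,0],[0,0,0]]]'

```text
clock: 9.35
eef_pos: [449.1, 93.4, 160.4]
tcp_rot: [3.14, -0.0, 1.599]
contact_force: [3.6, -3.6, -21.3]
opening: 0.171
```

Request:
servo_tool --rows '[[10,[0,-1.5,0],[0,0,0]],[10,[0,0,0],[0,0,0]]]'

```text
clock: 9.6
eef_pos: [449.1, 93.4, 160.5]
tcp_rot: [3.137, -0.0, 1.599]
contact_force: [9.1, -3.1, -26.9]
opening: 0.173
```

The bolt is at its stop: no more motion, and the force is climbing. Release and plan the lid grasp.

Request:
servo_tool --rows '[[20,[0,1,0],[0,0,0]],[36,[0,0,0],[0,0,0]],[40,[0,0,0],[0,0,0]],[40,[0,0,-20],[0,0,0]],[40,[0,0,-30],[0,0,0]]]'

```text
clock: 10.22
eef_pos: [447.6, 93.4, 210.7]
tcp_rot: [-3.14, 0.0, 1.599]
contact_force: [0.1, -0.4, 0.3]
opening: 0.468
```

Run:
```python
from h import *
plan([(O(47.5,22.5,205),ORG[2],9,36),(O(47.5,22.5,148),None,3,36)])
```

```text
t 10.22 at [447.6  93.4 210.7] 1.599 F [ 0.1 -0.4  0.3] op 40.0
[36,[-3.5,17.5,0.5],[0,0,10]],
[36,[0,18,1],[0,0,10]],
[36,[3,17.5,0.5],[0,0,10]],
[36,[6,17,0.5],[0,0,10]],
[36,[8.5,16,0.5],[0,0,10]],
[36,[11.5,13.5,1],[0,0,10]],
[36,[13.5,12,0.5],[0,0,10]],
[36,[15.5,9,0.5],[0,0,10]],
[36,[16.5,6.5,0.5],[0,0,10]],
[36,[0,0,19],[0,0,0]],
[36,[0,0,19],[0,0,0]],
[36,[0,0,19],[0,0,0]],
```

Request:
servo_tool --rows '[[36,[-3.5,17.5,0.5],[0,0,10]],[36,[0,18,1],[0,0,10]],[36,[3,17.5,0.5],[0,0,10]],[36,[6,17,0.5],[0,0,10]],[36,[8.5,16,0.5],[0,0,10]],[36,[11.5,13.5,1],[0,0,10]],[36,[13.5,12,0.5],[0,0,10]],[36,[15.5,9,0.5],[0,0,10]]]'

```text
clock: 11.22
eef_pos: [590.4, 70.7, 205.7]
tcp_rot: [-3.141, -0.001, 0.197]
contact_force: [0.2, 0.2, 0.0]
opening: 0.421
```

Request:
servo_tool --rows '[[36,[16.5,6.5,0.5],[0,0,10]],[36,[0,0,19],[0,0,0]],[36,[0,0,19],[0,0,0]],[36,[0,0,18],[0,0,0]],[20,[0,0,0],[0,0,0]],[10,[0,0,0],[0,0,0]],[8,[0,0,0],[0,0,0]],[8,[0,0,0],[0,0,0]]]' --force 20

```text
clock: 12.22
eef_pos: [606.4, 67.7, 148.3]
tcp_rot: [-3.142, 0.001, 0.028]
contact_force: [-1.3, 1.8, -11.5]
opening: 0.132
```

Request:
servo_tool --rows '[[8,[0,8,0],[0,0,0]],[8,[0,16,0],[0,0,0]],[8,[0,18,0],[0,0,0]],[8,[0,18,0],[0,0,0]],[8,[0,18,0],[0,0,0]],[8,[0,16,0],[0,0,0]],[8,[0,8,0],[0,0,0]],[8,[0,0,0],[0,0,0]]]'

```text
clock: 13.22
eef_pos: [608.9, -36.5, 148.3]
tcp_rot: [3.141, 0.002, 0.027]
contact_force: [-5.3, -0.7, -13.3]
opening: 0.138
```

Request:
servo_tool --rows '[[8,[0,3,0],[0,0,0]],[8,[0,1,0],[0,0,0]],[8,[0,0,0],[0,0,0]]]'

```text
clock: 13.6
eef_pos: [608.9, -37.2, 148.3]
tcp_rot: [-3.138, 0.002, 0.027]
contact_force: [-5.3, 13.7, -12.1]
opening: 0.135
```

Lid is at its stop: 105 mm moved and force rising. Release, then locate the comb precisely by its green colour in the picture already taken.

Request:
servo_tool --rows '[[20,[0,-1,0],[0,0,0]],[36,[0,0,0],[0,0,0]],[40,[0,0,0],[0,0,0]],[50,[0,0,-25],[0,0,0]],[60,[0,0,-35],[0,0,0]]]'

```text
clock: 14.22
eef_pos: [609.9, -37.7, 209.2]
tcp_rot: [3.141, 0.001, 0.028]
contact_force: [0.1, 0.1, -0.3]
opening: 0.705
```

Run:
```python
from h import *
M={}
for c,fn in(("top","t0"),("scene","s0")):
    f=cv2.imread(f"pics/{fn}.png");h=cv2.cvtColor(f,cv2.COLOR_BGR2HSV)
    m=((h[...,0]>45)&(h[...,0]<75)&(h[...,1]>110)).astype(np.uint8)
    m=cv2.morphologyEx(m,cv2.MORPH_CLOSE,np.ones((3,3),np.uint8))
    n,L,S,C=cv2.connectedComponentsWithStats(m)
    for i in range(1,n):
        w=ray(c,C[i],5 if c=="top" else 8)
        if S[i,4]>50 and np.hypot(w[0]-405,w[1]+358)<40:
            M[c]=(L==i).astype(float);print(c,w.round(1),S[i,4])
            if c=="top":
                P=np.array([ray(c,[u,v],8)[:2] for v,u in np.argwhere(L==i)],np.float32);print(cv2.minAreaRect(P))
for c in M: print(c,fit({c:M[c]},[405,-357,-.085],(140,36,10)))
p,e=fit(M,[405,-357,-.085],(140,36,10));print(p,e)
x,y,a=p
plan([((x,y,180),a,9,60),((x,y,40),a,4,60)])
```

```text
top [ 406.4 -360.8    5. ] 278
((402.0932312011719, -355.6285095214844), (32.98499298095703, 136.3126678466797), 85.58946228027344)
scene [ 409. -352.    8.] 214
top (array([ 4.00693331e+02, -3.57324604e+02, -8.14973706e-02]), np.float64(0.932924248836225))
scene (array([ 3.96869374e+02, -3.54629726e+02,  2.25673011e-03]), np.float64(0.4723291185633132))
[ 4.02509631e+02 -3.55797094e+02 -6.01672146e-02] 1.422319296843998
t 14.22 at [609.9 -37.7 209.2] 0.028 F [ 0.1  0.1 -0.3] op 60.2
[60,[-24,34.5,3],[0,0,0.6]],
[60,[-23.5,35,3.5],[0,0,0.5]],
[60,[-23.5,35.5,3],[0,0,0.6]],
[60,[-23,35,3.5],[0,0,0.5]],
[60,[-22.5,35.5,3],[0,0,0.6]],
[60,[-22.5,36,3.5],[0,0,0.6]],
[60,[-22,36,3],[0,0,0.5]],
[60,[-21.5,36.5,3.5],[0,0,0.6]],
[60,[-21,36.5,3],[0,0,0.5]],
[60,[0,0,35],[0,0,0]],
[60,[0,0,35],[0,0,0]],
[60,[0,0,35],[0,0,0]],
[60,[0,0,35],[0,0,0]],
```

Request:
servo_tool --rows '[[60,[-24,34.5,3],[0,0,0.7]],[60,[-23.5,35,3.5],[0,0,0.7]],[60,[-23.5,35.5,3],[0,0,0.6]],[60,[-23,35,3.5],[0,0,0.7]],[60,[-22.5,35.5,3],[0,0,0.7]],[60,[-22.5,36,3.5],[0,0,0.6]],[60,[-22,36,3],[0,0,0.7]],[60,[-21.5,36.5,3.5],[0,0,0.7]]]'

```text
clock: 15.22
eef_pos: [423.3, -320.7, 183.5]
tcp_rot: [3.14, -0.002, -0.067]
contact_force: [0.9, 0.2, 0.2]
opening: 0.703
```

Request:
servo_tool --rows '[[60,[-20,37,3],[0,0,0.6]],[60,[0,0,45],[0,0,0]],[60,[0,0,45],[0,0,0]],[60,[0,0,45],[0,0,0]],[60,[0,0,0],[0,0,0]]]'

```text
clock: 15.85
eef_pos: [399.7, -353.5, 42.7]
tcp_rot: [-3.139, 0.004, -0.077]
contact_force: [0.4, 0.2, 1.4]
opening: 0.701
```

Run:
```python
from h import *
plan([((402,-356,4),-.077,3,56)])
```

```text
t 15.85 at [ 399.7 -353.5   42.7] -0.077 F [0.4 0.2 1.4] op 59.9
[56,[1,1,13],[0,0,0]],
[56,[0.5,0.5,13],[0,0,0]],
[56,[1,1,12.5],[0,0,0]],
```

Request:
servo_tool --rows '[[56,[1,1,13],[0,0,0]],[56,[0.5,0.5,13],[0,0,0]],[56,[1,1,12],[0,0,0]],[45,[0,0,0],[0,0,0]],[38,[0,0,0],[0,0,0]],[30,[0,0,0],[0,0,0]],[30,[0,0,0],[0,0,0]],[30,[0,0,0],[0,0,0]]]' --force 30

```text
clock: 16.85
eef_pos: [404.3, -358.2, 7.7]
tcp_rot: [3.14, -0.002, -0.077]
contact_force: [-1.0, -3.1, 7.0]
opening: 0.349
```

Run:
```python
from h import *
print(sense()["eef_pos"],sense()["opening"]*85.4,sense()["contact_force"])
a=snap("scene","s3");b=snap("top","t3")
cv2.imwrite("pics/c3.png",np.hstack([cv2.resize(a[140:230,150:250],(440,400),interpolation=3),cv2.resize(b[200:280,315:385],(350,400),interpolation=3)]))
```

```text
[ 404.29841851 -358.2052251     7.67745306] 29.788019807987055 [-1.04385798 -3.13697336  6.95265028]
```

View pics/c3.png

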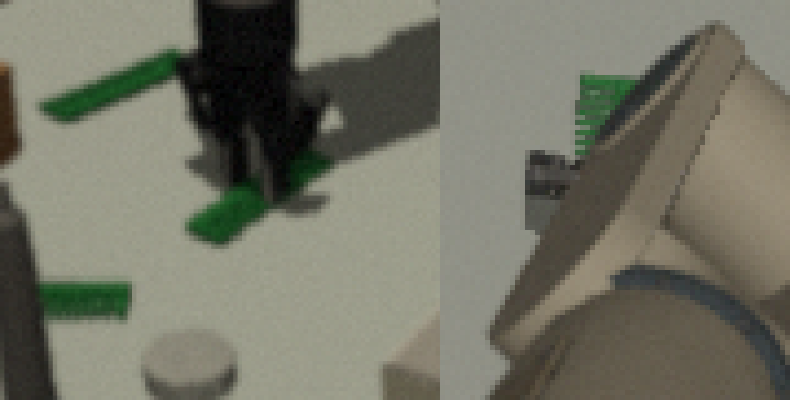

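The opening reads 29.8 mm, less than the comb's 36 mm, with 7 N of upward force. Half-open, the finger ends stand behind the nominal TCP, so they slid onto the comb's top. I'll reopen and go about 4 mm lower.

Request:
servo_tool --rows '[[30,[0,0,-12],[0,0,0]],[56,[0,0,-10],[0,0,0]],[60,[0,0,0],[0,0,0]],[60,[0,0,0],[0,0,0]]]'

```text
clock: 17.45
eef_pos: [403.6, -357.1, 28.9]
tcp_rot: [3.142, -0.0, -0.077]
contact_force: [-0.7, -0.1, 0.2]
opening: 0.702
```

Run:
```python
from h import *
f=snap("scene","s4");h=cv2.cvtColor(f,cv2.COLOR_BGR2HSV)
f0=cv2.imread("pics/s0.png")
cv2.imwrite("pics/c4.png",np.hstack([cv2.resize(x[140:230,150:250],(400,360),interpolation=3) for x in(f0,f)]))
plan([((402,-356,0),-.077,3,60)])
```

```text
t 17.5 at [ 403.5 -357.    28.7] -0.077 F [0.  0.1 0.8] op 59.9
[60,[-0.5,-0.5,9.5],[0,0,0]],
[60,[-0.5,0,9.5],[0,0,0]],
[60,[-0.5,-0.5,9.5],[0,0,0]],
```

View pics/c4.png

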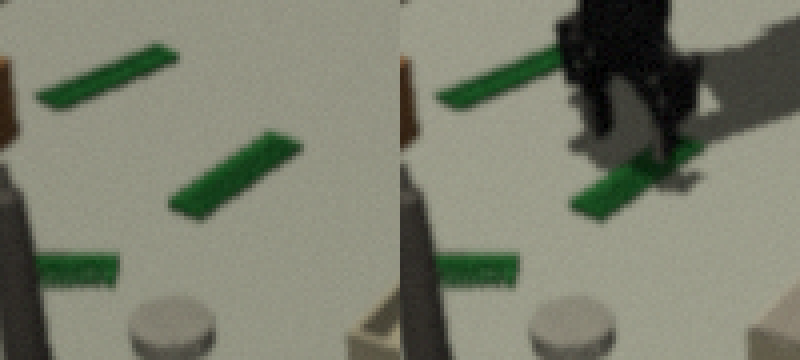

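The comb has not moved: the same pixels, (170–300, 135–215), before and after.

Request:
servo_tool --rows '[[60,[-0.5,-0.5,9.5],[0,0,0]],[60,[-0.5,0,9.5],[0,0,0]],[60,[-0.5,-0.5,7],[0,0,0]],[60,[0,0,0],[0,0,0]]]'

```text
clock: 18.0
eef_pos: [401.6, -355.6, 1.8]
tcp_rot: [-3.141, 0.001, -0.077]
contact_force: [-0.3, -0.0, 0.0]
opening: 0.705
```

Request:
servo_tool --rows '[[50,[0,0,2.5],[0,0,0]],[44,[0,0,0],[0,0,0]],[38,[0,0,0],[0,0,0]],[30,[0,0,0],[0,0,0]],[30,[0,0,0],[0,0,0]],[30,[0,0,0],[0,0,0]]]'

```text
clock: 18.75
eef_pos: [402.3, -356.2, 0.7]
tcp_rot: [3.141, -0.0, -0.077]
contact_force: [-1.8, 0.6, 5.8]
opening: 0.409
```

Request:
servo_tool --rows '[[30,[0,0,-15],[0,0,0]],[30,[0,0,-30],[0,0,0]],[30,[0,0,-40],[0,0,0]],[30,[0,0,-45],[0,0,0]],[30,[0,0,-45],[0,0,0]],[30,[0,0,-40],[0,0,0]]]'

```text
clock: 19.5
eef_pos: [402.2, -356.1, 218.0]
tcp_rot: [3.141, -0.001, -0.077]
contact_force: [0.4, 0.2, -0.4]
opening: 0.415
```

Run:
```python
from h import *
f=snap("scene","s5")
cv2.imwrite("pics/c5.png",cv2.resize(f[60:260,100:350],(750,600),interpolation=3))
plan([(O(47.5,52.5,213),ORG[2],14,30)])
```

```text
t 19.55 at [ 404.1 -357.8  223. ] -0.077 F [ 1.9 -0.7  3.9] op 34.6
[30,[12,-33.5,0.5],[0,0,-0.4]],
[30,[12,-33.5,1],[0,0,-0.5]],
[30,[12.5,-33.5,0.5],[0,0,-0.4]],
[30,[12.5,-33,1],[0,0,-0.4]],
[30,[13,-33.5,0.5],[0,0,-0.4]],
[30,[13,-33,1],[0,0,-0.5]],
[30,[13.5,-33,0.5],[0,0,-0.4]],
[30,[13.5,-33,0.5],[0,0,-0.4]],
[30,[14,-32.5,1],[0,0,-0.5]],
[30,[14,-33,0.5],[0,0,-0.4]],
[30,[14.5,-32.5,1],[0,0,-0.4]],
[30,[14.5,-32.5,0.5],[0,0,-0.4]],
[30,[15,-32,1],[0,0,-0.5]],
[30,[15,-32.5,0.5],[0,0,-0.4]],
```

View pics/c5.png

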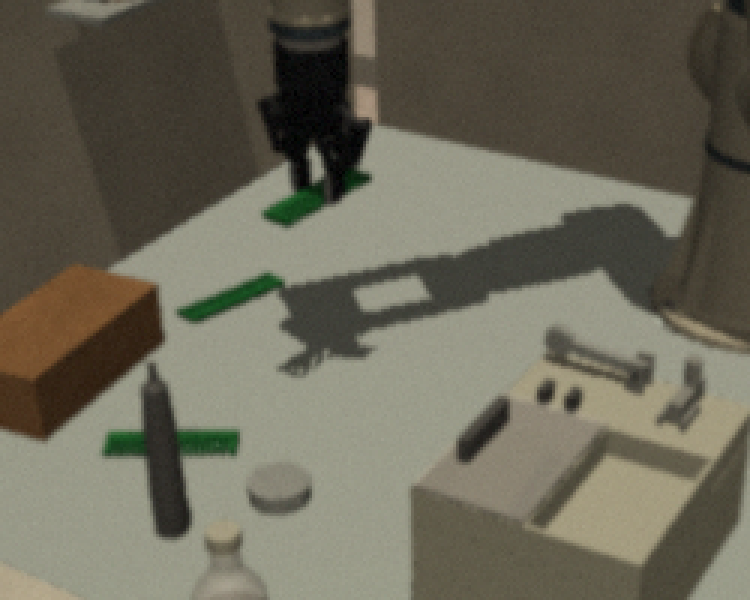

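The comb is held level in the gripper at (315,200), the cover is fully open to the right, and the bolt is drawn with the keeper over. Carry it across.

Request:
servo_tool --rows '[[30,[12,-33.5,0.5],[0,0,-0.4]],[30,[12,-33.5,1],[0,0,-0.5]],[30,[12.5,-33.5,0.5],[0,0,-0.4]],[30,[12.5,-33,1],[0,0,-0.4]],[30,[13,-33.5,0.5],[0,0,-0.4]],[30,[13,-33,1],[0,0,-0.5]],[30,[13.5,-33,0.5],[0,0,-0.4]],[30,[13.5,-33,0.5],[0,0,-0.4]]]'

```text
clock: 20.55
eef_pos: [517.8, -94.5, 210.4]
tcp_rot: [3.141, -0.001, -0.017]
contact_force: [-0.5, 0.6, -0.1]
opening: 0.409
```

Request:
servo_tool --rows '[[30,[14,-32.5,1],[0,0,-0.5]],[30,[14,-33,0.5],[0,0,-0.4]],[30,[14.5,-32.5,1],[0,0,-0.4]],[30,[14.5,-32.5,0.5],[0,0,-0.4]],[30,[15,-32,1],[0,0,-0.5]],[30,[15,-32.5,0.5],[0,0,-0.4]],[30,[0,0,0],[0,0,0]],[30,[0,0,0],[0,0,0]]]'

```text
clock: 21.55
eef_pos: [603.7, 99.2, 205.4]
tcp_rot: [3.141, 0.0, 0.028]
contact_force: [-0.3, -0.8, -0.6]
opening: 0.407
```

Run:
```python
from h import *
plan([(O(47.5,52.5,150),ORG[2],3,30),(O(47.5,52.5,107),ORG[2],3,30)])
```

```text
t 21.55 at [603.7  99.2 205.4] 0.028 F [-0.3 -0.8 -0.6] op 34.8
[30,[0.5,0.5,18.5],[0,0,0]],
[30,[1,0.5,18.5],[0,0,0]],
[30,[0.5,0.5,18.5],[0,0,0]],
[30,[0,0,14.5],[0,0,0]],
[30,[0,0,14],[0,0,0]],
[30,[0,0,14.5],[0,0,0]],
```

Request:
servo_tool --rows '[[30,[0.5,0.5,18.5],[0,0,0]],[30,[1,0.5,18.5],[0,0,0]],[30,[0.5,0.5,18.5],[0,0,0]],[30,[0,0,14],[0,0,0]],[30,[0,0,14],[0,0,0]],[30,[0,0,10],[0,0,0]],[30,[0,0,0],[0,0,0]]]'

```text
clock: 22.42
eef_pos: [605.8, 98.1, 111.0]
tcp_rot: [3.141, 0.001, 0.028]
contact_force: [0.0, 0.2, -0.3]
opening: 0.41
```

Request:
servo_tool --rows '[[30,[0,0,3],[0,0,0]],[30,[0,0,1.5],[0,0,0]],[30,[0,0,0],[0,0,0]]]'

```text
clock: 22.8
eef_pos: [606.4, 98.2, 107.5]
tcp_rot: [-3.142, -0.0, 0.028]
contact_force: [0.8, -0.4, -0.3]
opening: 0.409
```

Request:
servo_tool --rows '[[30,[0,0,1],[0,0,0]],[30,[0,0,1],[0,0,0]],[30,[0,0,0],[0,0,0]]]'

```text
clock: 23.18
eef_pos: [606.4, 98.1, 105.7]
tcp_rot: [-3.142, -0.0, 0.028]
contact_force: [-0.7, -0.5, 4.4]
opening: 0.406
```

Contact with the floor (4.4 N up). Release and rise.

Request:
servo_tool --rows '[[40,[0,0,0],[0,0,0]],[50,[0,0,0],[0,0,0]],[52,[0,0,0],[0,0,0]],[52,[0,0,-20],[0,0,0]],[52,[0,0,-35],[0,0,0]],[45,[0,0,-40],[0,0,0]],[36,[0,0,-10],[0,0,0]]]'

```text
clock: 24.05
eef_pos: [607.7, 98.4, 213.0]
tcp_rot: [-3.141, -0.004, 0.028]
contact_force: [0.1, -0.5, 0.2]
opening: 0.42
```

Run:
```python
from h import *
f=snap("scene","s6");
cv2.imwrite("pics/c6.png",cv2.resize(f[130:270,220:370],(643,600),interpolation=3))
plan([((609,-37.2,207),ORG[2],5,36),((609,-37.2,148.3),ORG[2],3,36)])
```

```text
t 24.1 at [607.4  98.3 212.8] 0.028 F [ 1.   0.1 -0.1] op 36.3
[36,[-0.5,27,1],[0,0,0]],
[36,[-0.5,27,1.5],[0,0,0]],
[36,[-0.5,27.5,1],[0,0,0]],
[36,[-0.5,27,1],[0,0,0]],
[36,[0,27,1.5],[0,0,0]],
[36,[0,0,19.5],[0,0,0]],
[36,[0,0,19.5],[0,0,0]],
[36,[0,0,19.5],[0,0,0]],
```

View pics/c6.png

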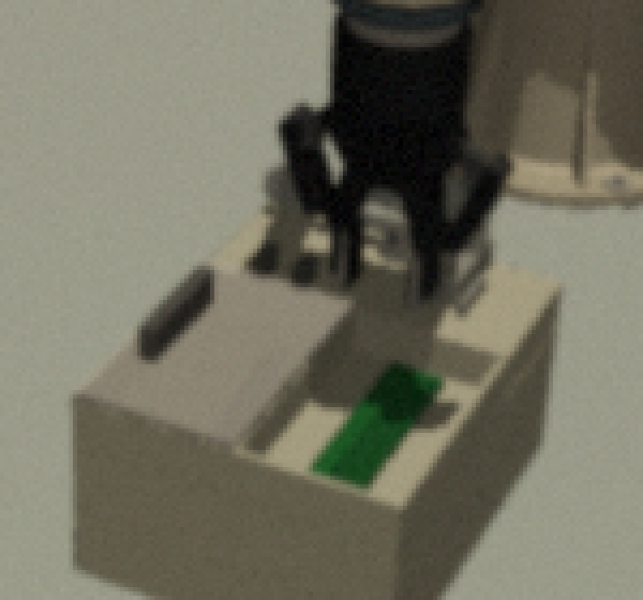

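The comb lies flat in the left compartment at (375,425), clear of the walls. Now the lid.

Request:
servo_tool --rows '[[36,[-0.5,27,1],[0,0,0]],[36,[-0.5,27,1.5],[0,0,0]],[36,[-0.5,27.5,1],[0,0,0]],[36,[-0.5,27,1],[0,0,0]],[36,[0,27,1.5],[0,0,0]],[36,[0,0,19.5],[0,0,0]],[36,[0,0,19.5],[0,0,0]],[36,[0,0,18],[0,0,0]]]'

```text
clock: 25.1
eef_pos: [607.1, -37.4, 145.1]
tcp_rot: [-3.141, 0.002, 0.028]
contact_force: [-0.3, -0.1, 0.1]
opening: 0.423
```

Request:
servo_tool --rows '[[20,[0,0,0],[0,0,0]],[10,[0,0,0],[0,0,0]],[8,[0,0,0],[0,0,0]],[8,[0,0,0],[0,0,0]]]' --force 20

```text
clock: 25.6
eef_pos: [607.5, -37.1, 146.8]
tcp_rot: [-3.141, 0.001, 0.028]
contact_force: [-0.0, 2.1, -13.7]
opening: 0.133
```

Request:
servo_tool --rows '[[8,[0,-8,0],[0,0,0]],[8,[0,-16,0],[0,0,0]],[8,[0,-18,0],[0,0,0]],[8,[0,-18,0],[0,0,0]],[8,[0,-18,0],[0,0,0]],[8,[0,-16,0],[0,0,0]],[8,[0,-8,0],[0,0,0]],[8,[0,0,0],[0,0,0]]]'

```text
clock: 26.6
eef_pos: [605.1, 65.4, 147.0]
tcp_rot: [-3.141, 0.0, 0.029]
contact_force: [3.2, 1.0, -23.5]
opening: 0.135
```

Request:
servo_tool --rows '[[8,[0,-3,0],[0,0,0]],[8,[0,-1.5,0],[0,0,0]],[8,[0,0,0],[0,0,0]]]'

```text
clock: 26.98
eef_pos: [605.0, 68.0, 147.0]
tcp_rot: [3.14, 0.0, 0.028]
contact_force: [3.7, -4.1, -25.2]
opening: 0.135
```

Request:
servo_tool --rows '[[8,[0,-2,0],[0,0,0]],[8,[0,0,0],[0,0,0]]]'

```text
clock: 27.22
eef_pos: [605.1, 68.2, 147.1]
tcp_rot: [3.138, 0.0, 0.028]
contact_force: [4.2, -13.2, -24.8]
opening: 0.132
```

At the shut stop. Ease off, open straight and leave.

Request:
servo_tool --rows '[[8,[0,2,0],[0,0,0]],[16,[0,0,0],[0,0,0]],[30,[0,0,0],[0,0,0]],[36,[0,0,0],[0,0,0]],[36,[0,0,-25],[0,0,0]],[36,[0,0,-40],[0,0,0]],[36,[0,0,-50],[0,0,0]]]'

```text
clock: 28.1
eef_pos: [604.7, 69.2, 263.4]
tcp_rot: [-3.142, 0.001, 0.028]
contact_force: [0.8, 0.6, 0.2]
opening: 0.42
```

Request:
servo_tool --rows '[[40,[-20,-50,-20],[0,0,0]],[40,[-20,-50,0],[0,0,0]],[40,[-20,-50,0],[0,0,0]],[40,[-20,-50,0],[0,0,0]],[40,[-20,-50,0],[0,0,0]],[40,[0,0,0],[0,0,0]]]'

```text
clock: 28.85
eef_pos: [496.7, 319.4, 283.0]
tcp_rot: [-3.14, -0.001, 0.032]
contact_force: [-0.7, -0.7, 0.3]
opening: 0.467
```

Run:
```python
from h import *
a=snap("scene","s7");b=snap("top","t7");find("scene",["lid_ridge"]);find("top",["lid_ridge","keeper_paddle","bolt_knob"])
cv2.imwrite("pics/c7.png",np.hstack([cv2.resize(a[165:300,230:365],(400,500),interpolation=3),cv2.resize(b[125:245,160:280],(400,500),interpolation=3)]))
d=cv2.absdiff(cv2.imread("pics/t0.png"),b);print(sense()["clock"])
```

```text
scene lid_ridge 0.97 [622. 105. 138.]
top lid_ridge 0.78 [600.  98. 141.]
top keeper_paddle 0.68 [447.  -4. 168.]
top bolt_knob 0.44 [462.  96. 153.]
29.15
```

View pics/c7.png

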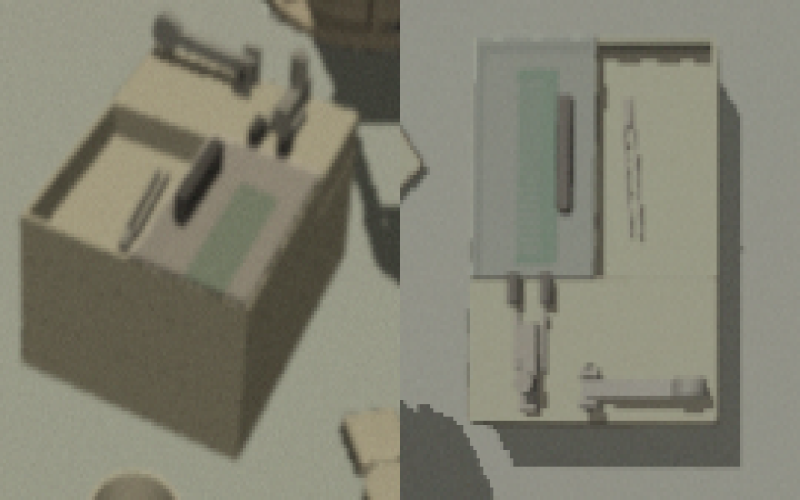

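In the top crop the comb is under the shut cover at (537,165). The cover sits as it did at the start, the tweezers are in place at (633,165), the bolt is drawn and the keeper is over. Hand in.

```bash
python3 -c "
from rig import *
print(sign_off())"
```

```text
the job is handed in; nothing more can be done
None
```

The comb is in the covered compartment with the cover fully shut, and I handed the job in at about 29 s of the 72 s allowed. I did the steps in the order asked:
- **Keeper:** flipped right over onto its right-hand side.
- **Bolt:** drawn back to its stop, about 29 mm, where the force began to rise.
- **Cover:** slid open to its stop, about 105 mm.
- **Comb:** the one nearest the base laid flat on the compartment floor and released.
- **Cover shut again:** slid back to its shut stop, about 13 N there, with the tool within 0.5 mm of where it first gripped the ridge.

**First comb grasp failed:** the fingers slid onto the comb's top with about 7 N of upward force and did not move it. I reopened, went lower and gripped it on the second try.

**Last checks:** the final pictures show the comb flat under the shut cover, the tweezers in place, the keeper over and the bolt drawn.
- The network put the cover's ridge within 3 mm of its first reading in both cameras.
- The bolt-knob detection was weak (0.44 confidence) and read about 13 mm off the drawn position, so I relied on the stop force and the picture instead.
- I did not measure the other things on the shelf again at the end. The last crops cover only the organizer, and nothing I did was meant to touch the rest.

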